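Move the part carrier from the loading dock to the measuring stand

TASK

The part carrier (aluminium dovetail plate with an upright white block) is latched in the grey loading dock: press that dock's yellow catch pad so that the carrier springs free, then slide it out. Slide it into the dovetail of the blue measuring stand, feeling your way gently, until it is fully home and the stand's catch clicks up behind it, then let go of it. Never force anything, and leave the loose parts and tools lying where they are.

Things in the scene. Friction and masses are not known exactly. Their poses are not given: they have to be found in the camera images.
- loader: Grey loading dock, fixed. Origin on the table below its middle; x = slide-in direction, y left, z up. Block x -85 to 73, 84 wide; channel floor 30 mm up, jaw tops 44. The carrier leaves and enters only at the -x end, flat on the floor. Latched, its middle is at x +3. End block x 75-93, 46 high. A brass pusher, 4-5 N, 8 mm stroke, presses the carrier back against the catch wedge.
- loader_pad (a point): Middle of the top of the grey dock's yellow press pad, 26 x 22 mm, at x -36, y -61, z +50 in its frame, beside the block. Pad and a 14 mm wide wedge in the floor, 5 mm proud behind the latched carrier, are one piece; press straight down 5.5 to 8 mm (4 to 6 N), then the pusher shoves the carrier 6 to 8 mm outwards over the wedge and it stays unlatched.
- loader_catch (a joint): how far the grey dock's catch and pad are pressed down, in m: 0 up, 0.008 fully down
- stand: Blue measuring stand, fixed. Frame, block, floor, jaw tops, pad and catch as the grey dock's. Undercut jaws x -35 to 70, gap 52.4 mm at the floor, 42.4 at 9 mm up: 1.2 mm clearance each side, carrier can rise 2 mm. Jaws flare outwards from x -35 to -52 (gap 60 at the floor); open floor from x -85 to -52. Black sensor head x 75-105, 46 high. Carrier and dock bear 45 N, all their contact forces summed (pushing with 15 N is safe).
- stand_catch (a joint): How far the stand's catch and pad are down, m: 0 up, 0.005 with the carrier over the wedge, under 0.001 clicked. Stop, pusher and catch are one unit set 0-24 mm farther along +x, differing each time and not measured: the carrier's middle rests at x 3-27 mm. Sliding takes 1-4 N, 5-9 in the last 8 mm (pusher); after the click 2 mm to a rigid stop. Unclicked, it is shoved back.
- carrier_grip (a point): Middle of the carrier's white grip block, 26 x 26 mm, 58 high (clip on top reaches 40 mm above this point). It stands in the middle of a dovetail plate 70 long (x), 9 thick, 50 wide below, 40 above. The point is 38 mm above the plate's underside: 68 above the table in a channel. x along the plate's length, at the start along the grey dock's x; both ends alike. About 0.25 kg.
- clip0_mid (a point): one of four loose black moulded clips (32 x 22 x 14 mm), this one on the white mat, its middle; a bystander
- clip1_mid (a point): loose black clip as above, on the white mat, its middle; a bystander
- clip2_mid (a point): loose black clip as above, on the table between the two docks, its middle; a bystander
- clip3_mid (a point): loose black clip as above, on the table in front, its middle; a bystander
- caliper_mid (a point): steel and black caliper, 150 mm long, 12 mm high, lying between the two docks, its middle; a bystander
- driver_grip (a point): screwdriver with a blue handle lying on the right, point on its handle; a bystander
There are look-alikes about, which are no part of the job. Of the things like the part that bears carrier_grip, leave any that is orange; of the rest the smaller one is meant.

How it is judged:
On the way, in this order (a step that is already met when the one before it is completed fails the run):
1. the loading dock's catch is pressed down (more than 4.5 mm) while the carrier is in it (value of joint loader_catch above 0.0045 m and x of carrier_grip in the frame of loader above -0.02 m).
2. the carrier is out of the loading dock (horizontal distance between carrier_grip and loader above 0.1 m).
3. the carrier is in the stand's dovetail and holds the catch down (value of joint stand_catch above 0.003 m and x of carrier_grip in the frame of stand above -0.04 m and z of carrier_grip in the frame of stand below 0.0715 m and horizontal distance between carrier_grip and stand below 0.041 m), for 0.1 s.
At the end, for the whole second after the job is handed in: The carrier lies in the stand's dovetail, its middle 1 to 32 mm past the stand's origin along x, within 3 mm sideways and 3 mm in height, within 0.08 rad of the channel's direction, the stand's catch up behind it (joint below 2 mm), the fingers touching nothing (value of joint stand_catch below 0.002 m and x of carrier_grip in the frame of stand between 0.001 and 0.032 m and y of carrier_grip in the frame of stand between -0.003 and 0.003 m and z of carrier_grip in the frame of stand between 0.065 and 0.071 m and angle between the x axis of carrier_grip and the x axis of stand, either way round below 0.08 rad and contact force between the fingers and anything else below 0.2 N).
It fails at once if the carrier is forced against the stand (more than 45 N) (contact force between carrier and stand above 45 N).
It fails at once if the carrier is forced in the loading dock (more than 45 N) (contact force between carrier and loader above 45 N).
It fails at once if the gripper presses on a dock with more than 45 N (contact force between any of the arm, the fingers and loader above 45 N or contact force between any of the arm, the fingers and stand above 45 N).
It fails at once if a loose part or tool is moved by more than 25 mm (distance of any of clip0_mid, clip1_mid, clip2_mid, clip3_mid, caliper_mid, driver_grip from where it was at the start of the episode above 0.025 m).
It also fails if it takes over 70 s, if anything falls off the work surface, if the arm or the gripper's body presses on something with over 40 N, if the wrist force passes 120 N, or if a joint passes its speed limit or range.

ROBOT

A 7-joint arm with a two-finger parallel gripper is mounted at the origin on the work surface. World frame = base frame: x ahead of the robot, y to its left, z up, the work surface at z = 0. Lengths are in m, angles in rad, forces in N, time in s.
With the tool pointing down it reaches from about 0.4 to 0.85 m from the base axis. Payload 4.5 kg.
Tool frame: the origin (TCP) lies midway between the tips of the shut fingers; the grasp point (between the pads) lies 19 mm behind it; x points along the fingers, y is the direction in which the jaws open and shut, and the axes are right-handed (so a half turn about x gives the same grasp; the last joint's range is limited). The gripper opens to 88 mm and grips with 3 to 60 N. Pads are 18 mm wide; open, the fingers measure 123 mm over their backs; the gripper's body (75 mm by 187 mm) begins 45 mm behind the grasp point.
Start: joints at [-1.285, 0.689, -0.195, 1.565, 0.157, 0.902, -0.215], TCP at [0.156, 0.605, 0.239] pointing down, gripper open.
Joint ranges: [-3.01, 3.01], [-0.46, 2.08], [-1.47, 1.51], [0.13, 2.56], [-1, 4.14], [0.04, 2.09], [-2.66, 2.66]. Speed limits (rad/s): [2.57, 2.57, 3.14, 3.14, 3.14, 3.14, 3.14].

INTERFACE

Orientations are given as a unit quaternion [x, y, z, w].
In Python, from plant import r gives the robot as it stands.
- The arm moves only by the tool arm_command, never from a script. Its argument "plan" is a list of rows, each a list of 5 numbers: the finger opening in m, from 0 to 0.0881, then the shift along the tool's x, y, z in m, then the turn about the tool's x in rad. In form: [[grip, dx, dy, dz, roll], ...]. A call has 1 to 12 rows; each row shifts and turns the commanded pose from where the row before left it, along the tool's axes as they then stand; what a row does not reach is not made up. A row lasts 1/8 s, in which the tool goes at most 62.5 mm and 10.7 degrees, less where a joint would pass 70% of its speed; a pose out of reach is approached as far as the arm can. A call is refused whole if a number of a shift passes 0.0625 or a number of a turn 0.188, either way. A call with a gripper value outside its range is refused whole. The fingers move at their own pace and stop on an object; "force" is the grip in N (left out, the last holds). Time passes only in rows, so rows that do not move let the fingers close. It gives the time, the measured TCP pose, the force and the opening at its end, in the units of the state.
- r.get_state(): the state, without advancing time (a new reading comes with each control period).
- r.snapshot(name): name is "scene" or "top"; returns (picture, depth): 384x512x3 uint8, red, green, blue; 384x512 float32, m along the optical axis (not along the pixel's ray), 0 where there is no reading.
- r.calibration(name): a dict with "fx", "fy", "cx", "cy" (pixels), "eye" and "orientation" of the camera in the world. Camera axes: x right, y down, z forward; pixel columns grow to the right and rows downward; lengths in m; the calibration is good to about 2 mm. A picture is of the moment at which its call begins. calibration takes no time and is no camera call.
- r.finish_job(): hands the job in, once; it reports no verdict.
The state is a dict: "clock": time; "q": joint angles; "qd": joint speeds; "joint_torque": joint torques, N m; "tool_pos": TCP position; "eef_rot": TCP orientation; "contact_force": force on the tool from outside, world axes, zero at the start; "moment": the same for the moment, N m; "opening": opening from 0.0 (shut) to 1.0 (fully open).
Only numpy, scipy, OpenCV 4.12 (cv2) and the standard library are available. Lean on these libraries where they do the work, as an engineer would, in place of code of your own. Each camera call takes 0.05 s, during which the arm holds its last target.

## Working session

There is one attempt and no reset: what is moved stays moved. The work goes in short steps, Python scripts to look and compute and a tool call to move; the robot and the scene stay as the last step left them, time stands still between calls to the robot, and variables do not carry over. Pictures are saved under pics/ and viewed, and the job is handed in when it is done.

Besides the shell and the picture viewer there is one more tool, called after "Call:" in YAML: its name, and indented under it one key for each argument. arm_command: Moves the arm, as the interface text tells. Its arguments: {"type":"object","properties":{"plan":{"type":"array","items":{"type":"array","items":{"type":"number"}}},"force":{"type":"number"}},"required":["plan"]}

```bash
ls; mkdir -p pics
cat > h.py <<'E'
import numpy as np,cv2
from plant import r
from scipy.spatial.transform import Rotation as R
def snap(n,f):
    p,d=r.snapshot(n); cv2.imwrite(f'pics/{f}.png',cv2.cvtColor(p,cv2.COLOR_RGB2BGR)); np.savez(f'pics/{f}.npz',p=p,d=d); return p,d
def cal(n):
    c=r.calibration(n); return c,R.from_quat(c['orientation']).as_matrix(),np.array(c['eye'])
def pts(n,d):
    c,M,e=cal(n); v,u=np.mgrid[0:384,0:512]
    k=np.stack([(u-c['cx'])/c['fx']*d,(v-c['cy'])/c['fy']*d,d],-1)
    return k@M.T+e
def ray(n,u,v,z):
    c,M,e=cal(n); k=M@np.array([(u-c['cx'])/c['fx'],(v-c['cy'])/c['fy'],1]); return e+k*(z-e[2])/k[2]
def proj(n,P):
    c,M,e=cal(n); k=M.T@(np.array(P)-e); return c['fx']*k[0]/k[2]+c['cx'],c['fy']*k[1]/k[2]+c['cy']
E
python3 - <<'E'
from h import *
for n in('scene','top'):
    snap(n,n+'0'); print(r.calibration(n))
print(r.get_state())
E
```

```text
pics
{'fx': 424.4610309444011, 'fy': 424.4610309444011, 'cx': 256.8939739512192, 'cy': 199.40554133949794, 'eye': array([1.02104485, 0.32921469, 0.73054425]), 'orientation': array([ 0.32955627,  0.86793615, -0.34583505, -0.13593241])}
{'fx': 431.68092033807454, 'fy': 431.68092033807454, 'cx': 252.28776729639353, 'cy': 193.82230325363338, 'eye': array([ 0.37807275, -0.14081093,  1.28088105]), 'orientation': array([ 0.70782756, -0.70098216,  0.06158441, -0.0617374 ])}
{'clock': 0.1, 'q': array([-1.28519714,  0.68989345, -0.19451562,  1.56621812,  0.15732878,
        0.90250481, -0.2151142 ]), 'qd': array([ 0.00051622, -0.00020002,  0.00087782, -0.00152965, -0.00032168,
       -0.0013378 , -0.002014  ]), 'joint_torque': array([-5.14007770e-03, -5.28492594e+01, -1.27169207e+00, -1.53835523e+01,
       -5.24654647e-02,  1.98850634e-03,  3.67208872e-05]), 'tool_pos': array([0.1556295 , 0.60473811, 0.23800012]), 'eef_rot': array([ 0.0881875 ,  0.70153448, -0.08933957,  0.70149183]), 'contact_force': array([-0.53644401, -0.5158106 , -0.39169707]), 'moment': array([ 0.00200037, -0.04794128, -0.00696712]), 'opening': 0.9978652993149721}
```

View pics/scene0.png

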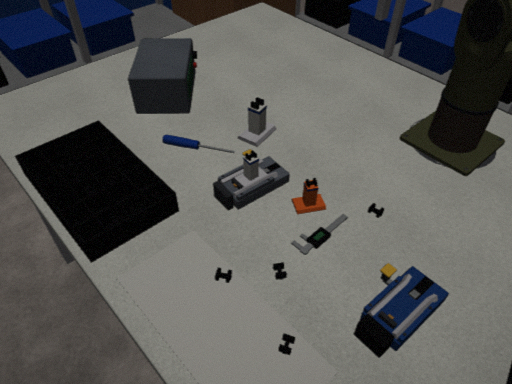

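View pics/top0.png

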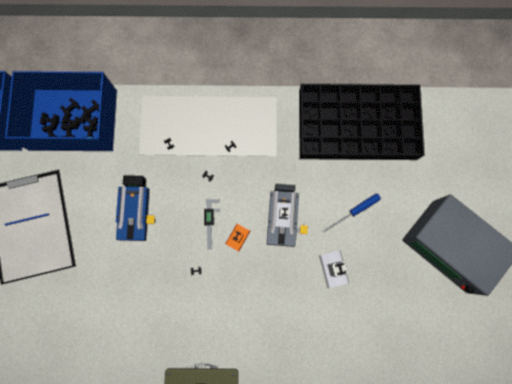

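The top view has up = +x and left = +y. The grey dock is at about (283,215) with the carrier in it, its pad at (304,229). The blue stand is at (133,210), its pad at (151,219). The look-alikes are orange (237,237) and a bigger white one (335,268). Next I'll measure.

Run:
```python
from h import *
z=np.load('pics/top0.npz');p,d=z['p'],z['d']
P=pts('top',d)
print('table z',np.median(P[240:300,90:160,2]))
hsv=cv2.cvtColor(p,cv2.COLOR_RGB2HSV)
def rep(name,m):
    m=m.astype(np.uint8);n,l,s,c=cv2.connectedComponentsWithStats(m)
    for i in range(1,n):
        if s[i,4]<25: continue
        q=P[l==i]; (rc)=cv2.minAreaRect(np.argwhere(l==i)[:,::-1].astype(np.float32))
        print(name,s[i],c[i].round(1),'med',np.median(q,0).round(4),'min',q.min(0).round(3),'max',q.max(0).round(3),rc)
rep('yellow',(hsv[...,0]>18)&(hsv[...,0]<32)&(hsv[...,1]>150)&(hsv[...,2]>120))
H=P[...,2]
for nm,(x0,x1,y0,y1) in {'load':(255,320,170,260),'stand':(105,165,165,255),'decoy':(315,355,240,300)}.items():
    print(nm)
    for lo,hi in((.02,.036),(.036,.041),(.041,.0475),(.0475,.06),(.06,.085),(.085,.12)):
        m=np.zeros(H.shape,bool);m[y0:y1,x0:x1]=True
        m&=(H>lo)&(H<hi); print(lo,hi); rep(nm,m)
c=p[150:280,90:350]; cv2.imwrite('pics/crop0.png',cv2.cvtColor(cv2.resize(c,None,fx=3,fy=3,interpolation=cv2.INTER_CUBIC),cv2.COLOR_RGB2BGR))
```

```text
table z -0.00029063210245872106
yellow [146 215   9   9  57] [149.7 219.2] med [0.5188 0.154  0.0492] min [0.508 0.141 0.023] max [0.531 0.171 0.056] ((150.0, 219.5), (8.055550575256348, 7.891151428222656), 9.462322235107422)
yellow [300 226   7   8  47] [303.4 229.4] med [ 0.4944 -0.2855  0.0494] min [ 0.483 -0.294  0.044] max [ 0.503 -0.277  0.056] ((303.0, 229.5), (7.0, 6.0), 90.0)
load
0.02 0.036
load [275 189  21  16 141] [284.5 194.9] med [ 0.5972 -0.233   0.0304] min [ 0.569 -0.265  0.02 ] max [ 0.613 -0.206  0.036] ((284.320556640625, 196.9547882080078), (20.204164505004883, 13.870735168457031), 6.009006023406982)
load [267 224  33  22 486] [281.8 236.1] med [ 0.4754 -0.2264  0.03  ] min [ 0.45  -0.277  0.021] max [ 0.51  -0.183  0.036] ((282.76898193359375, 234.77243041992188), (31.72337532043457, 20.51223373413086), 4.763641834259033)
0.036 0.041
load [269 199  30  32 298] [283.8 215.1] med [ 0.53   -0.2291  0.0388] min [ 0.492 -0.273  0.036] max [ 0.583 -0.188  0.041] ((283.5, 214.5), (31.0, 29.0), 90.0)
0.041 0.0475
load [275 183  21   8  89] [284.7 186.8] med [ 0.6168 -0
[... 2376 characters left out ...]
tand [137 187  10  42 168] [141.8 205.8] med [0.5575 0.1817 0.043 ] min [0.493 0.17  0.041] max [0.614 0.192 0.047] ((141.71827697753906, 207.44415283203125), (7.338446140289307, 41.39453125), 4.085616588592529)
0.0475 0.06
stand [147 215   8   9  46] [149.9 218.9] med [0.5191 0.1531 0.0508] min [0.507 0.14  0.048] max [0.531 0.163 0.056] ((150.5, 219.0), (8.0, 7.0), 90.0)
0.06 0.085
0.085 0.12
decoy
0.02 0.036
0.036 0.041
0.041 0.0475
0.0475 0.06
0.06 0.085
0.085 0.12
decoy [332 261  16  16 182] [339.6 268.3] med [ 0.3855 -0.3764  0.0949] min [ 0.364 -0.4    0.087] max [ 0.405 -0.358  0.114] ((339.558837890625, 268.2353210449219), (13.339459419250488, 13.581995010375977), 75.96376037597656)
```

View pics/crop0.png

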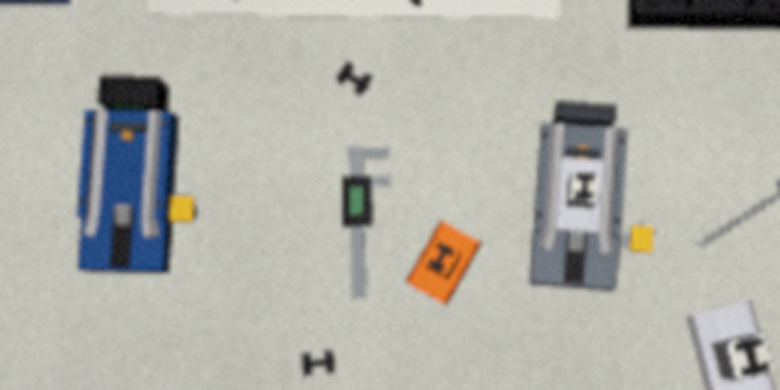

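```bash
cat > fr.py <<'E'
from h import *
def meas(tag,cam,f,names=('stand','loader')):
    z=np.load(f'pics/{f}.npz');p,d=z['p'],z['d'];P=pts(cam,d)
    print(cam,tag)
    # coarse frames for ROI
    co={'stand':(0.553,0.215),'loader':(0.530,-0.228)}
    for nm in names:
        c=np.array(co[nm]); Q=P[...,:2]-c; H=P[...,2]
        near=(abs(Q[...,0])<.12)&(abs(Q[...,1])<.058)
        hsv=cv2.cvtColor(p,cv2.COLOR_RGB2HSV).astype(int)
        S=hsv[...,1]
        # jaws: by height
        m=near&(H>.0415)&(H<.0475)&(Q[...,0]<.067)&(Q[...,0]>-.045)
        ax=[]
        for s in(1,-1):
            q=Q[m&(s*Q[...,1]>.012)]
            if nm=='stand': pass
            if len(q)<20: continue
            v=cv2.fitLine(q.astype(np.float32),cv2.DIST_HUBER,0,.01,.01).ravel()
            if v[0]<0:v[:2]*=-1
            ax.append(v); print(nm,'jaw',s,len(q),'ang deg',np.degrees(np.arctan2(v[1],v[0])).round(2),'mid',(v[2:]+c).round(4))
        # body: all pts above 0.025, block
        q=Q[near&(H>.025)&(H<.049)]
        rc=cv2.minAreaRect(q.astype(np.float32)*1000); print('  rect',np.round(np.array(rc[0])/1000+c,4),np.round(rc[1],1),round(rc[2],2))
E
python3 - <<'E'
from fr import *
meas('','top','top0'); 
meas('','scene','scene0')
s=r.get_state(); print(R.from_quat(s['eef_rot']).as_matrix().round(3))
E
```

```text
top 
stand jaw 1 147 ang deg -3.35 mid [0.5593 0.2456]
stand jaw -1 150 ang deg 4.63 mid [0.5556 0.1799]
  rect [0.5552 0.2065] [ 96.4 188.9] 89.34
loader jaw 1 142 ang deg -3.57 mid [ 0.5447 -0.1984]
loader jaw -1 152 ang deg -4.69 mid [ 0.542  -0.2593]
  rect [ 0.5393 -0.2379] [101.6 179.1] 86.46
scene 
stand jaw 1 284 ang deg 0.95 mid [0.5618 0.246 ]
stand jaw -1 254 ang deg 2.94 mid [0.5653 0.1817]
  rect [0.5554 0.2063] [ 99.3 192. ] 89.26
loader jaw 1 96 ang deg -4.51 mid [ 0.5555 -0.2002]
loader jaw -1 56 ang deg -6.04 mid [ 0.5571 -0.2579]
  rect [ 0.5389 -0.2271] [ 86.6 178.9] 85.66
[[-0.     0.249  0.968]
 [-0.002  0.968 -0.249]
 [-1.    -0.002  0.   ]]
```

Run:
```python
import numpy as np,cv2
a=np.load('pics/top0.npz')['p'];b=np.load('pics/scene0.npz')['p']
f=lambda c,g=1:cv2.resize(np.clip(c.astype(float)*g,0,255).astype(np.uint8),(380,440),interpolation=cv2.INTER_CUBIC)
im=np.hstack([f(a[168:248,100:169]),f(a[175:255,255:324])])
cv2.imwrite('pics/c1.png',im[...,::-1])
g=lambda c:cv2.resize(np.clip(c.astype(float)*1.6,0,255).astype(np.uint8),(390,390),interpolation=cv2.INTER_CUBIC)
im=np.hstack([g(b[258:358,352:452]),g(b[135:215,205:295])])
cv2.imwrite('pics/c2.png',im[...,::-1])
```

```text
(no output)
```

View pics/c1.png

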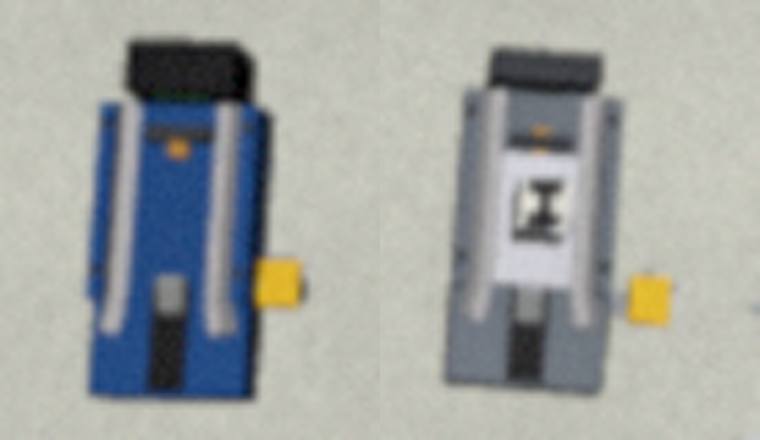

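View pics/c2.png

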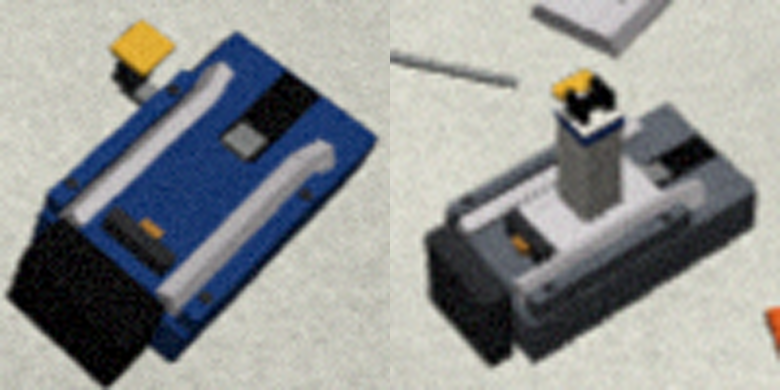

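```bash
cat > fr2.py <<'E'
from h import *
def rays(cam,uv,z):
    c,M,e=cal(cam); k=np.stack([(uv[:,0]-c['cx'])/c['fx'],(uv[:,1]-c['cy'])/c['fy'],np.ones(len(uv))],-1)@M.T
    return e+k*((z-e[2])/k[:,2])[:,None]
def frame(cam,f,nm,lo,ylo):
    p=np.load(f'pics/{f}.npz')['p']
    sc=4
    big=cv2.resize(p,None,fx=sc,fy=sc,interpolation=cv2.INTER_CUBIC)
    big=cv2.GaussianBlur(big,(0,0),3)
    hsv=cv2.cvtColor(big,cv2.COLOR_RGB2HSV).astype(int)
    co={'stand':(0.553,0.215),'loader':(0.530,-0.228)}[nm]
    v,u=np.mgrid[0:384*sc,0:512*sc]; uv=np.stack([(u.ravel()+.5)/sc-.5,(v.ravel()+.5)/sc-.5],-1)
    X=rays(cam,uv,.044)[:,:2].reshape(384*sc,512*sc,2)-co
    near=(abs(X[...,0])<.085)&(abs(X[...,1])<.05)
    if nm=='stand': jm=near&(hsv[...,1]<90)&(hsv[...,2]>lo)
    else: jm=near&(hsv[...,0]<165)&(hsv[...,1]<60)&(hsv[...,2]>lo)
    ctr=None;out=[]
    n,l,s,cc=cv2.connectedComponentsWithStats(jm.astype(np.uint8))
    vis=big.copy();
    for i in range(1,n):
        if s[i,4]<300: continue
        q=X[l==i].astype(np.float32); L=q-q.mean(0); 
        w,V=np.linalg.eigh(np.cov(L.T)); ext=np.ptp(L@V[:,1]); wd=np.ptp(L@V[:,0])
        sel=np.abs((L@V[:,1]))<.035
        vv=cv2.fitLine(q[q[:,0]>-.02],cv2.DIST_HUBER,0,.001,.001).ravel()if (q[:,0]>-.02).sum()>50 else None
        print(cam,nm,'comp',s[i,4],'mean',(q.mean(0)+co).round(4),'ext',ext.round(3),wd.round(3), None if vv is None else (np.degrees(np.arctan(vv[1]/vv[0])).round(2), (vv[2:]+co).round(4)))
        vis[l==i]=(255,0,0)
    Y=rays(cam,uv,.05)[:,:2].reshape(384*sc,512*sc,2)
    ym=(np.linalg.norm(Y-co,axis=-1)<.09)&(hsv[...,0]>17)&(hsv[...,0]<33)&(hsv[...,1]>150)&(hsv[...,2]>ylo)
    n,l,s,cc=cv2.connectedComponentsWithStats(ym.astype(np.uint8))
    for i in range(1,n):
        if s[i,4]<300: continue
        rc=cv2.minAreaRect((Y[l==i]*1000).astype(np.float32)); print('   pad',s[i,4],'mean',Y[l==i].mean(0).round(4),'rect',np.round(rc[0],1),np.round(rc[1],1),round(rc[2],1))
        vis[l==i]=(0,255,0)
    a,b=np.argwhere(near).min(0),np.argwhere(near).max(0)
    cv2.imwrite(f'pics/m_{cam}_{nm}.png',cv2.resize(vis[a[0]:b[0],a[1]:b[1]],(380,400))[...,::-1])
E
python3 - <<'E'
from fr2 import *
frame('top','top0','stand',110,110);frame('scene','scene0','stand',70,70)
frame('top','top0','loader',135,110);frame('scene','scene0','loader',90,60)
I=[cv2.imread(f'pics/m_{c}_{n}.png') for c in('top','scene') for n in('stand','loader')]
cv2.imwrite('pics/m.png',cv2.resize(np.vstack([np.hstack(I[:2]),np.hstack(I[2:])]),(570,600)))
E
```

```text
top stand comp 8285 mean [0.5556 0.2493] ext 0.17 0.037 (np.float32(6.37), array([0.6025, 0.2492]))
top stand comp 362 mean [0.6248 0.1686] ext 0.028 0.008 (np.float32(2.01), array([0.6248, 0.1686]))
top stand comp 3355 mean [0.5519 0.1856] ext 0.123 0.018 (np.float32(-0.77), array([0.5737, 0.1858]))
top stand comp 411 mean [0.5156 0.2111] ext 0.018 0.017 None
   pad 896 mean [0.5186 0.1537] rect [518.8 153.1] [21.6 22.8] 0.6
scene stand comp 8472 mean [0.5231 0.2244] ext 0.196 0.119 (np.float32(0.2), array([0.602 , 0.2628]))
scene stand comp 5325 mean [0.5554 0.1893] ext 0.124 0.014 (np.float32(-0.74), array([0.5754, 0.1895]))
scene stand comp 3579 mean [0.5964 0.1698] ext 0.094 0.016 (np.float32(1.81), array([0.5964, 0.1698]))
scene stand comp 435 mean [0.5229 0.2166] ext 0.013 0.012 None
scene stand comp 7240 mean [0.5575 0.2413] ext 0.123 0.017 (np.float32(-0.77), array([0.5757, 0.2407]))
   pad 1792 mean [0.5206 0.1544] rect [520.5 154.3] [26. 20.] 2.2
top loader comp 16340 mean [ 0.5344 -0.2288] ext 0.183 0.127 (np.float32(60.49), array([ 0.5504, -0.2288]))
   pad 697 mean [ 0.494  -0.2863] rect [ 494.  -285.9] [17.8 20.8] 89.3
scene loader comp 4425 mean [ 0.462  -0.2369] ext 0.104 0.067 None
scene loader comp 1798 mean [ 0.5684 -0.2728] ext 0.097 0.015 (np.float32(0.3), array([ 0.5684, -0.2728]))
scene loader comp 1370 mean [ 0.532  -0.2092] ext 0.076 0.033 (np.float32(12.69), array([ 0.5366, -0.2075]))
scene loader comp 1551 mean [ 0.5678 -0.2413] ext 0.06 0.062 (np.float32(-16.85), array([ 0.5756, -0.2451]))
   pad 349 mean [ 0.4947 -0.2879] rect [ 495.  -287.1] [11.6 22.4] 84.1
```

View pics/m.png

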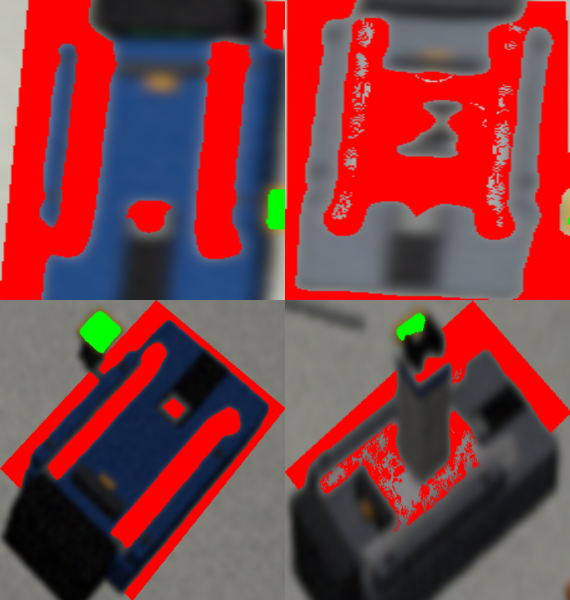

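```bash
python3 - <<'E'
from fr2 import *
def an(cam,f,co,hr,z):
    p=np.load(f'pics/{f}.npz')['p'];sc=4
    big=cv2.GaussianBlur(cv2.resize(p,None,fx=sc,fy=sc,interpolation=cv2.INTER_CUBIC),(0,0),3)
    hsv=cv2.cvtColor(big,cv2.COLOR_RGB2HSV).astype(int)
    v,u=np.mgrid[0:384*sc,0:512*sc]; uv=np.stack([(u.ravel()+.5)/sc-.5,(v.ravel()+.5)/sc-.5],-1)
    X=rays(cam,uv,z)[:,:2].reshape(384*sc,512*sc,2)
    near=np.linalg.norm(X-co,axis=-1)<.12
    m=near&(hsv[...,0]>95)&(hsv[...,0]<130)&(hsv[...,1]>35)
    m=cv2.morphologyEx(m.astype(np.uint8),cv2.MORPH_OPEN,np.ones((5,5)))
    # left/right edge in world per x
    n,l,s,cc=cv2.connectedComponentsWithStats(m);i=1+np.argmax(s[1:,4]);mm=l==i
    A=X[mm]
    xs=np.arange(co[0]-.06,co[0]+.06,.003);L=[];Rr=[]
    for x in xs:
        q=A[abs(A[:,0]-x)<.002,1]
        if len(q)>20: L.append((x,q.max()));Rr.append((x,q.min()))
    for nme,E in(('L',L),('R',Rr)):
        E=np.array(E); vv=cv2.fitLine((E*1000).astype(np.float32),cv2.DIST_HUBER,0,.01,.01).ravel()
        t=vv[1]/vv[0]; print(cam,nme,'ang',np.degrees(np.arctan(t)).round(2),'y at co',(vv[3]+t*(co[0]*1000-vv[2])).round(1))
    print('xmin',A[:,0].min().round(4))
an('top','top0',(.53,-.228),0,.03)
an('top','top0',(.555,.215),0,.03)
# white clip top / grip block in top view; black slot
E
python3 - <<'E'
from fr2 import *
from PIL import Image
E
python3 - <<'E'
from fr2 import *
for cam,f,pp in(('top','top0',None),('scene','scene0',None)):
    p=np.load(f'pics/{f}.npz')['p']
    # slot corners predicted
    for nm,o,a in(('stand',(.5565,.2145),-.76),('loader',(.531,-.228),-4)):
        c,s=np.cos(np.radians(a)),np.sin(np.radians(a))
        for q,z in(((-85,-42),30),((-85,42),30),((75,23),46),((75,-23),46),((-36,-61),50),((3,0),88)):
            w=(o[0]+(c*q[0]-s*q[1])/1000,o[1]+(s*q[0]+c*q[1])/1000,z/1000)
            u,v=proj(cam,w); cv2.circle(p,(int(round(u)),int(round(v))),0,(255,0,255),-1)
    if cam=='top': im=np.hstack([cv2.resize(p[165:255,100:175],(390,468),interpolation=0),cv2.resize(p[165:255,250:325],(390,468),interpolation=0)])
    else: im=np.hstack([cv2.resize(p[250:360,350:450],(390,430),interpolation=0),cv2.resize(p[130:220,205:295],(400,430),interpolation=0)])
    cv2.imwrite(f'pics/pr_{cam}.png',im[...,::-1])
E
```

```text
Traceback (most recent call last):
ValueError: attempt to get argmax of an empty sequence
```

View pics/pr_top.png

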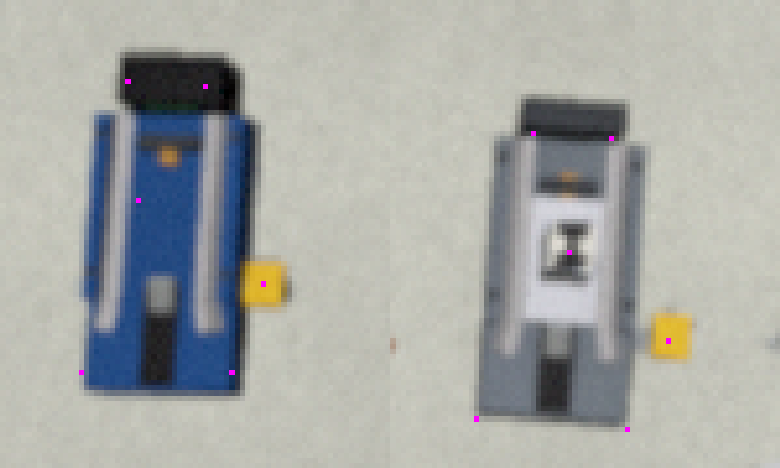

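View pics/pr_scene.png

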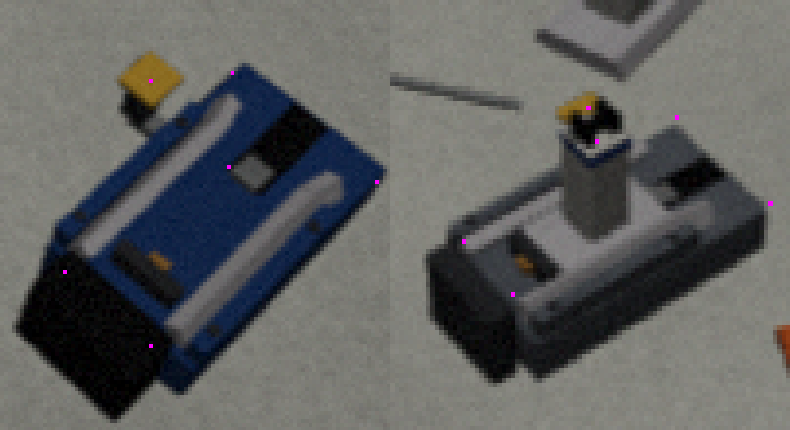

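Run:
```python
from h import *
for nm,L in {'stand':[('top',116.2,238.9),('top',144.6,239.6),('scene',411.5,266.7),('scene',449,294.1)],
 'loader':[('top',250+87/5.2,165+415/5.2),('top',250+236/5.2,165+422/5.2),('scene',268.9,156.4),('scene',290.1,174)]}.items():
    for c,u,v in L: print(nm,c,ray(c,u,v,.03).round(4))
# wedge / slot centreline, top:
print('st slot',ray('top',100+157/5.2,165+383/5.2,.03),'wedge',ray('top',100+160/5.2,165+293/5.2,.035),'pusher',ray('top',100+169/5.2,165+157/5.2,.04))
print('scene st slot',ray('scene',350+310/3.9,250+120/3.9,.03),'wedge',ray('scene',350+252/3.9,250+172/3.9,.035),'pusher',ray('scene',350+160/3.9,250+262/3.9,.04))
print('ld slot',ray('top',250+163/5.2,165+410/5.2,.03),'pusher',ray('top',250+178/5.2,165+178/5.2,.04))
print('clip',ray('top',250+178/5.2,165+250/5.2,.097),'plate front',ray('top',250+177/5.2,165+198/5.2,.039),'rear',ray('top',250+168/5.2,165+322/5.2,.039))
print('head near top edge? ',ray('top',100+125/5.2,165+106/5.2,.046),ray('top',100+200/5.2,165+106/5.2,.046))
for n,px in{'block_top_scene':[(563,140),(597,167),(630,148),(597,125)]}.items():
    for a,b in px: print(n,ray('scene',205+(a-390)/4.444,130+b/4.778,.088).round(4))
```

```text
stand top [0.4627 0.2523 0.03  ]
stand top [0.4615 0.1702 0.03  ]
stand scene [0.4644 0.1757 0.03  ]
stand scene [0.4642 0.2587 0.03  ]
loader top [ 0.4499 -0.1825  0.03  ]
loader top [ 0.4469 -0.2651  0.03  ]
loader scene [ 0.4494 -0.2569  0.03  ]
loader scene [ 0.4551 -0.1754  0.03  ]
st slot [0.46379231 0.2119806  0.03      ] wedge [0.51344822 0.21183919 0.035     ] pusher [0.58951532 0.20986251 0.04      ]
scene st slot [0.46613477 0.21775397 0.03      ] wedge [0.5166387  0.21634736 0.035     ] pusher [0.59211181 0.21617056 0.04      ]
ld slot [ 0.4531003  -0.22466959  0.03      ] pusher [ 0.58190165 -0.23266376  0.04      ]
clip [ 0.53377041 -0.2283207   0.097     ] plate front [ 0.57071788 -0.23214187  0.039     ] rear [ 0.50113084 -0.22693642  0.039     ]
head near top edge?  [0.61724479 0.23449937 0.046     ] [0.61765608 0.19247518 0.046     ]
block_top_scene [ 0.5468 -0.2388  0.088 ]
block_top_scene [ 0.5464 -0.2126  0.088 ]
block_top_scene [ 0.5247 -0.2116  0.088 ]
block_top_scene [ 0.5263 -0.2355  0.088 ]
```

Call:
arm_command:
  plan:
    - [0.0, 0, 0, 0, 0.1725]
    - [0.0, 0, 0, 0, 0.1725]
    - [0.0, 0, 0, 0, 0.1725]
    - [0.0, 0, 0, 0, 0.1725]
    - [0.0, 0, 0, 0, 0.1725]
    - [0.0, 0, 0, 0, 0.1725]
    - [0.0, 0, 0, 0, 0.1725]
    - [0.0, 0, 0, 0, 0.1725]
    - [0, 0, 0, 0, 0]
  force: 20

```text
clock: 1.23
tool_pos: [0.1554, 0.6051, 0.2383]
eef_rot: [-0.514, -0.485, 0.515, -0.485]
contact_force: [-0.3, 0.0, 0.6]
opening: 0.01
```

```bash
cat >> h.py <<'E'
def st(tgt=None):
    s=r.get_state(); M=R.from_quat(s['eef_rot']).as_matrix()
    print('t',round(s['clock'],2),'tcp',s['tool_pos'].round(4),'yaw_y',np.degrees(np.arctan2(M[1,1],M[0,1])).round(2),'tilt',M[:,0].round(3),'F',s['contact_force'].round(2),'M',s['moment'].round(2),'open',round(s['opening']*88.1,1),'q',s['q'].round(2))
    if tgt is not None: print('shift tool',(M.T@(np.array(tgt)-s['tool_pos'])).round(4))
E
python3 -c "
from h import *
st((.42,.25,.238)); st((.494,-.2885,.1))"
```

```text
t 1.23 tcp [0.1554 0.6051 0.2383] yaw_y -3.38 tilt [ 0.    -0.001 -1.   ] F [-0.26  0.03  0.64] M [-0.06  0.05 -0.  ] open 0.8 q [-1.51  0.7   0.21  1.58 -0.17  0.89 -1.3 ]
shift tool [0.0007 0.285  0.3389]
t 1.23 tcp [0.1554 0.6051 0.2383] yaw_y -3.38 tilt [ 0.    -0.001 -1.   ] F [-0.26  0.03  0.64] M [-0.06  0.05 -0.  ] open 0.8 q [-1.51  0.7   0.21  1.58 -0.17  0.89 -1.3 ]
shift tool [0.1393 0.3906 0.8719]
```

Call:
arm_command:
  plan:
    - [0, 0, 0.0356, 0.0424, 0]
    - [0, 0, 0.0356, 0.0424, 0]
    - [0, 0, 0.0356, 0.0424, 0]
    - [0, 0, 0.0356, 0.0424, 0]
    - [0, 0, 0.0356, 0.0424, 0]
    - [0, 0, 0.0356, 0.0424, 0]
    - [0, 0, 0.0356, 0.0424, 0]
    - [0, 0, 0.0356, 0.0424, 0]
    - [0, 0, 0, 0, 0]

```text
clock: 2.35
tool_pos: [0.4222, 0.2445, 0.2389]
eef_rot: [-0.517, -0.482, 0.517, -0.484]
contact_force: [-1.5, 1.1, 0.5]
opening: 0.007
```

```bash
python3 -c "
from h import *
st((.494,-.2885,.16))"
```

```text
t 2.35 tcp [0.4222 0.2445 0.2389] yaw_y -3.86 tilt [ 0.002 -0.002 -1.   ] F [-1.47  1.09  0.52] M [-0.03  0.1   0.04] open 0.6 q [-0.71  0.52  0.14  1.98 -0.11  0.65 -0.57]
shift tool [0.0801 0.1074 0.5268]
```

Call:
arm_command:
  plan:
    - [0, 0, 0.0107, 0.0525, 0]
    - [0, 0, 0.0107, 0.0525, 0]
    - [0, 0, 0.0107, 0.0525, 0]
    - [0, 0, 0.0107, 0.0525, 0]
    - [0, 0, 0.0107, 0.0525, 0]
    - [0, 0, 0.0107, 0.0525, 0]
    - [0, 0, 0.0107, 0.0525, 0]
    - [0, 0, 0.0107, 0.0525, 0]
    - [0, 0, 0.0107, 0.0525, 0]
    - [0, 0, 0.0107, 0.0525, 0]
    - [0, 0, 0, 0, 0]
    - [0, 0, 0, 0, 0]

```text
clock: 3.85
tool_pos: [0.4944, -0.2792, 0.2383]
eef_rot: [0.515, 0.486, -0.514, 0.485]
contact_force: [-0.7, 0.9, 0.5]
opening: 0.009
```

```bash
python3 -c "
from h import *
st((.494,-.289,.06))"
```

```text
t 3.85 tcp [ 0.4944 -0.2792  0.2383] yaw_y -3.31 tilt [-0.     0.002 -1.   ] F [-0.69  0.88  0.51] M [-0.05  0.04 -0.01] open 0.8 q [ 0.4   0.61  0.06  1.75 -0.05  0.78  0.42]
shift tool [0.1783 0.0002 0.0101]
```

Call:
arm_command:
  plan:
    - [0, 0, 0, 0.0095, 0]
    - [0, 0.045, 0, 0, 0]
    - [0, 0.045, 0, 0, 0]
    - [0, 0.045, 0, 0, 0]
    - [0, 0.025, 0, 0, 0]
    - [0, 0.01, 0, 0, 0]
    - [0, 0, 0, 0, 0]
    - [0, 0, 0, 0, 0]

```text
clock: 4.85
tool_pos: [0.4944, -0.2909, 0.0699]
eef_rot: [0.515, 0.484, -0.515, 0.485]
contact_force: [0.1, 0.6, 0.4]
opening: 0.007
```

```bash
python3 -c "
from h import *
st((.494,-.289,.0435))
snap('scene','s1');snap('top','t1')
p=cv2.imread('pics/s1.png')[120:230,190:310];q=cv2.imread('pics/t1.png')[170:260,250:330]
f=lambda c:cv2.resize(np.clip(c*1.5,0,255).astype(np.uint8),(395,400),interpolation=cv2.INTER_CUBIC)
cv2.imwrite('pics/v1.png',np.hstack([f(p),f(q)]))"
```

```text
t 4.85 tcp [ 0.4944 -0.2909  0.0699] yaw_y -3.47 tilt [ 0.002 -0.001 -1.   ] F [0.09 0.61 0.42] M [-0.08  0.04  0.04] open 0.6 q [ 0.43  0.87  0.03  1.85 -0.06  0.42  0.44]
shift tool [ 0.0264 -0.0006 -0.0019]
```

View pics/v1.png

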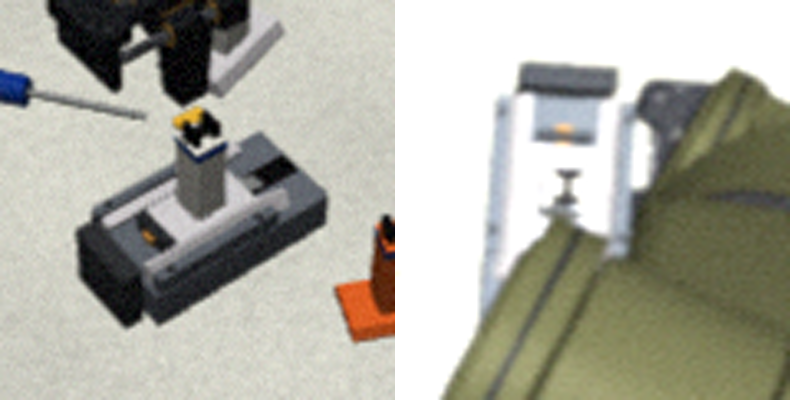

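The scene view shows the closed fingers right above the yellow pad, about (185,105) in the crop, with the body clear of the clip. Pressing down slowly.

Call:
arm_command:
  plan:
    - [0, 0.006, 0, -0.001, 0]
    - [0, 0.006, 0, 0, 0]
    - [0, 0.005, 0, 0, 0]
    - [0, 0.002, 0, 0, 0]
    - [0, 0.002, 0, 0, 0]
    - [0, 0.002, 0, 0, 0]
    - [0, 0, 0, 0, 0]

```text
clock: 5.82
tool_pos: [0.4936, -0.2897, 0.0456]
eef_rot: [0.515, 0.485, -0.515, 0.485]
contact_force: [-0.1, -0.8, 0.7]
opening: 0.005
```

```bash
python3 -c "
from h import *
st()
snap('scene','s2')
p=cv2.imread('pics/s2.png')[120:230,190:310]
f=lambda c:cv2.resize(np.clip(c*1.5,0,255).astype(np.uint8),(500,460),interpolation=cv2.INTER_CUBIC)
cv2.imwrite('pics/v2.png',f(p))"
```

```text
t 5.83 tcp [ 0.4936 -0.2897  0.0456] yaw_y -3.5 tilt [ 0.  0. -1.] F [-0.13 -0.83  0.68] M [-0.02  0.15 -0.02] open 0.5 q [ 0.44  0.91  0.03  1.86 -0.06  0.37  0.44]
```

View pics/v2.png

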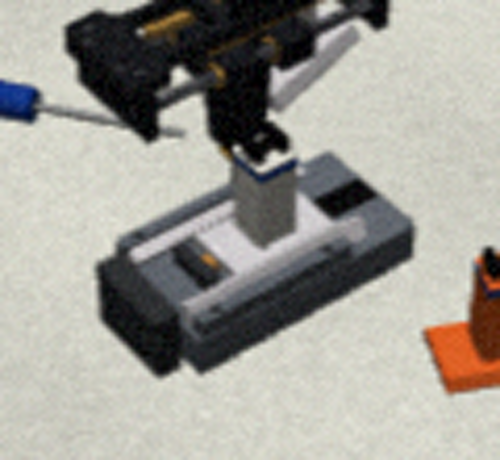

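Call:
arm_command:
  plan:
    - [0, 0.001, 0, 0, 0]
    - [0, 0.001, 0, 0, 0]
    - [0, 0, 0, 0, 0]
    - [0, 0, 0, 0, 0]

```text
clock: 6.38
tool_pos: [0.4937, -0.2897, 0.0438]
eef_rot: [0.515, 0.484, -0.515, 0.485]
contact_force: [-1.0, -0.2, 3.5]
opening: 0.005
```

```bash
python3 -c "
from h import *
st()
snap('scene','s3')
f=lambda c:cv2.resize(np.clip(c[140:220,200:300]*1.5,0,255).astype(np.uint8),(395,320),interpolation=cv2.INTER_CUBIC)
cv2.imwrite('pics/v3.png',np.hstack([f(cv2.imread('pics/s1.png')),f(cv2.imread('pics/s3.png'))]))"
```

```text
t 6.38 tcp [ 0.4937 -0.2897  0.0438] yaw_y -3.5 tilt [ 0. -0. -1.] F [-0.99 -0.23  3.52] M [0.01 0.16 0.03] open 0.5 q [ 0.44  0.91  0.03  1.86 -0.06  0.37  0.44]
```

View pics/v3.png

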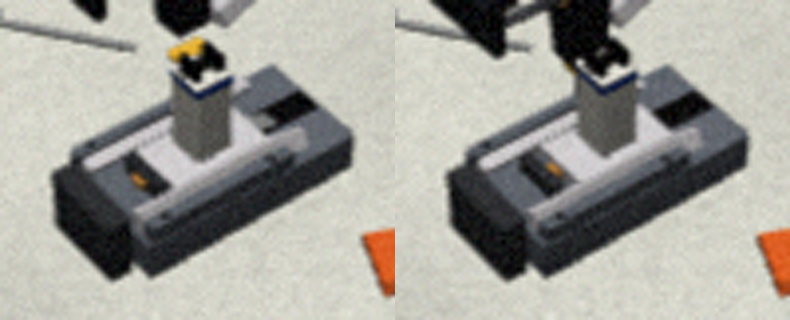

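The carrier sprang out over the wedge: its block has moved towards the open end and the wedge is covered. I'll lift off and measure it.

Call:
arm_command:
  plan:
    - [0, -0.01, 0, 0, 0]
    - [0, -0.04, 0, 0, 0]
    - [0, -0.05, 0, 0, 0]
    - [0.088, -0.05, 0, 0, 0]
    - [0.088, 0, 0.02, -0.04, 0]
    - [0.088, 0, 0.02, -0.02, 0]
    - [0.088, 0, 0, 0, 0]
    - [0.088, 0, 0, 0, 0]

```text
clock: 7.42
tool_pos: [0.536, -0.2334, 0.1937]
eef_rot: [-0.515, -0.484, 0.516, -0.484]
contact_force: [0.2, -1.4, 0.0]
opening: 0.546
```

```bash
python3 -c "
from h import *
st((.5285,-.2275,.14))
snap('scene','s4');snap('top','t4')
p=cv2.imread('pics/s4.png')[120:220,200:300];q=cv2.imread('pics/t4.png')[170:260,245:335]
f=lambda c:cv2.resize(np.clip(c*1.5,0,255).astype(np.uint8),(400,400),interpolation=0)
cv2.imwrite('pics/v4.png',np.hstack([f(p),f(q)]))"
```

```text
t 7.42 tcp [ 0.536  -0.2334  0.1937] yaw_y -3.56 tilt [-0.001 -0.001 -1.   ] F [ 0.19 -1.4   0.02] M [-0.13  0.04 -0.04] open 48.1 q [ 0.29  0.69  0.07  1.74 -0.06  0.71  0.33]
shift tool [ 0.0537 -0.0077 -0.0054]
```

View pics/v4.png

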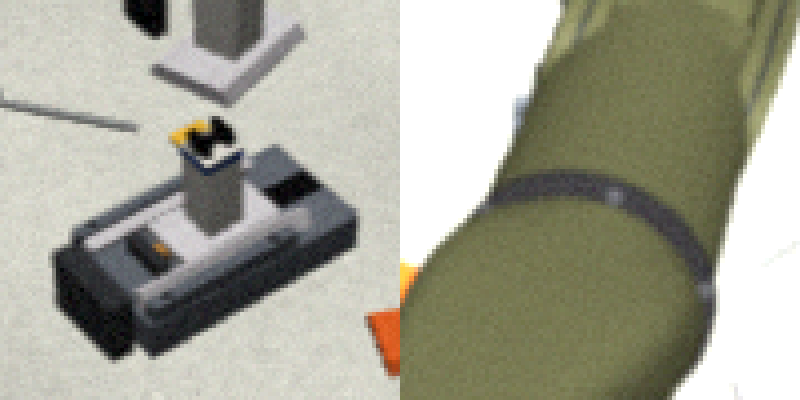

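```bash
python3 -c "
from h import *
z0=np.load('pics/s1.npz')['p'];z1=np.load('pics/s4.npz')['p']
f=lambda c:cv2.resize(np.clip(c[140:190,235:275]*1.6,0,255).astype(np.uint8),(400,500),interpolation=0)
cv2.imwrite('pics/v5.png',np.hstack([f(z0),f(z1)])[...,::-1])
"
```

```text
(no output)
```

View pics/v5.png

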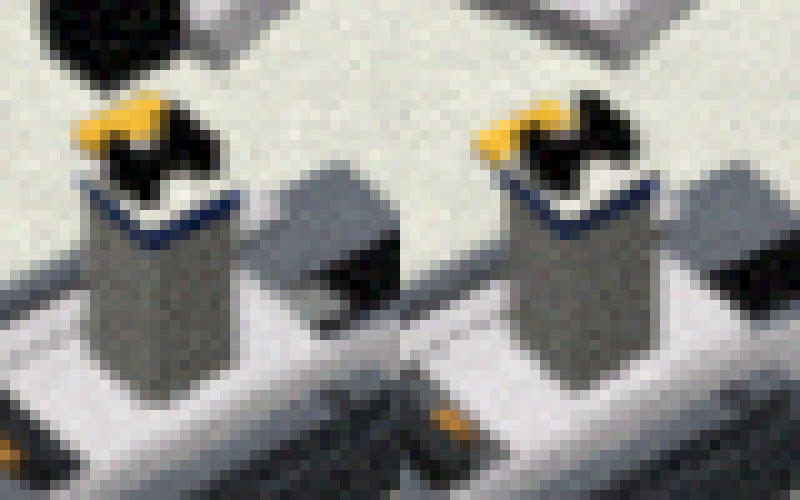

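```bash
python3 -c "
from h import *
a=np.radians(-3.6);M=np.array([[np.cos(a),-np.sin(a)],[np.sin(a),np.cos(a)]])
off=M@[.013,.013]
for n,b,t in(('before',(250.,179.7),(249.7,164.7)),('after',(252.2,178.4),(251.9,163.7))):
  print(n,ray('scene',*b,.039)[:2]-off,ray('scene',*t,.097)[:2]-off)
print(ray('top',250+178/5.2,165+248/5.2,.1))
st((.529,-.2275,.14))
"
```

```text
before [ 0.53354128 -0.22941409] [ 0.54189293 -0.22053901]
after [ 0.52671825 -0.22932893] [ 0.53597862 -0.21981858]
[ 0.53444418 -0.22810235  0.1       ]
t 7.53 tcp [ 0.5358 -0.2338  0.1936] yaw_y -3.64 tilt [-0.001 -0.001 -1.   ] F [ 0.22 -0.13 -0.82] M [-0.11  0.05 -0.04] open 56.6 q [ 0.29  0.69  0.07  1.75 -0.06  0.71  0.33]
shift tool [ 0.0536 -0.0071 -0.0059]
```

Call:
arm_command:
  plan:
    - [0.088, 0, -0.0075, -0.005, 0]
    - [0.088, 0, 0, 0, 0]
    - [0.088, 0, 0, 0, 0]
    - [0.088, 0.045, 0, 0, 0]
    - [0.088, 0.045, 0, 0, 0]
    - [0.088, 0.035, 0, 0, 0]
    - [0.088, 0.0185, 0, 0, 0]
    - [0.088, 0, 0, 0, 0]

```text
clock: 8.52
tool_pos: [0.5296, -0.2266, 0.0494]
eef_rot: [-0.515, -0.485, 0.515, -0.484]
contact_force: [-0.1, 0.0, 0.8]
opening: 0.999
```

```bash
python3 -c "
from h import *
st((.528,-.2285,.05))
snap('scene','s5')
p=cv2.imread('pics/s5.png')[100:220,190:310]
cv2.imwrite('pics/v6.png',cv2.resize(np.clip(p*1.5,0,255).astype(np.uint8),(480,480),interpolation=0))
"
```

```text
t 8.53 tcp [ 0.5296 -0.2266  0.0494] yaw_y -3.49 tilt [-0.002  0.001 -1.   ] F [-0.05  0.    0.8 ] M [-0.08  0.04  0.02] open 88.0 q [ 0.3   0.91  0.04  1.85 -0.08  0.39  0.33]
shift tool [-0.0006 -0.0015  0.002 ]
```

View pics/v6.png

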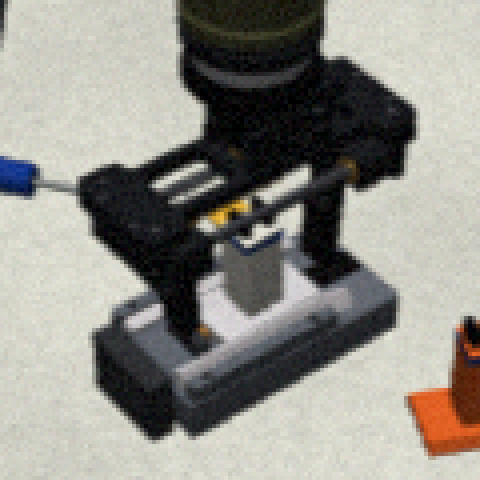

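The fingers straddle the block along the channel. Closing.

Call:
arm_command:
  plan:
    - [0.088, 0, -0.001, 0.002, 0]
    - [0.05, 0, 0, 0, 0]
    - [0.05, 0, 0, 0, 0]
    - [0.05, 0, 0, 0, 0]
    - [0.035, 0, 0, 0, 0]
    - [0.02, 0, 0, 0, 0]
    - [0.02, 0, 0, 0, 0]
    - [0.02, 0, 0, 0, 0]
    - [0.02, 0, 0, 0, 0]
    - [0.02, 0, 0, 0, 0]
  force: 25

```text
clock: 9.82
tool_pos: [0.5285, -0.2286, 0.0501]
eef_rot: [-0.515, -0.485, 0.515, -0.484]
contact_force: [-0.8, -0.4, -0.7]
opening: 0.296
```

```bash
python3 -c "
from h import *
st()"
```

```text
t 9.82 tcp [ 0.5285 -0.2286  0.0501] yaw_y -3.5 tilt [-0.001  0.    -1.   ] F [-0.77 -0.36 -0.68] M [-0.13  0.3  -0.06] open 26.0 q [ 0.31  0.91  0.04  1.85 -0.07  0.39  0.34]
```

Call:
arm_command:
  plan:
    - [0.02, 0, -0.003, 0, 0]
    - [0.02, 0, -0.005, 0, 0]
    - [0.02, 0, -0.005, 0, 0]
    - [0.02, 0, -0.005, 0, 0]
    - [0.02, 0, 0, 0, 0]

```text
clock: 10.45
tool_pos: [0.5101, -0.2275, 0.0502]
eef_rot: [-0.515, -0.485, 0.515, -0.484]
contact_force: [-0.5, 0.1, -0.1]
opening: 0.293
```

```bash
python3 -c "
from h import *
st()"
```

```text
t 10.45 tcp [ 0.5101 -0.2275  0.0502] yaw_y -3.51 tilt [-0.001  0.    -1.   ] F [-0.49  0.12 -0.11] M [-0.1   0.17  0.03] open 25.8 q [ 0.32  0.89  0.03  1.9  -0.07  0.35  0.34]
```

Sliding freely. Continuing.

Call:
arm_command:
  plan:
    - [0.02, 0, -0.008, 0, 0]
    - [0.02, 0, -0.01, 0, 0]
    - [0.02, 0, -0.01, 0, 0]
    - [0.02, 0, -0.01, 0, 0]
    - [0.02, 0, -0.01, 0, 0]
    - [0.02, 0, -0.01, 0, 0]
    - [0.02, 0, -0.01, 0, 0]
    - [0.02, 0, -0.01, 0, 0]
    - [0.02, 0, -0.01, 0, 0]
    - [0.02, 0, -0.01, 0, 0]
    - [0.02, 0, -0.01, 0, 0]
    - [0.02, 0, 0, 0, 0]

```text
clock: 11.95
tool_pos: [0.4018, -0.2209, 0.0502]
eef_rot: [-0.515, -0.485, 0.515, -0.484]
contact_force: [0.6, -0.4, -2.4]
opening: 0.292
```

```bash
python3 -c "
from h import *
st()"
```

```text
t 11.95 tcp [ 0.4018 -0.2209  0.0502] yaw_y -3.53 tilt [-0.001  0.001 -1.   ] F [ 0.55 -0.36 -2.39] M [-0.03  0.02  0.  ] open 25.8 q [ 0.4   0.85  0.01  2.19 -0.05  0.1   0.39]
```

Call:
arm_command:
  plan:
    - [0.02, -0.02, 0, 0, 0]
    - [0.02, -0.05, 0, 0, 0]
    - [0.02, -0.05, 0, 0, 0]
    - [0.02, -0.03, 0.01, 0, -0.047]
    - [0.02, 0, 0.01, -0.04, 0]
    - [0.02, 0, 0.01, -0.05, 0]
    - [0.02, 0, 0.01, -0.05, 0]
    - [0.02, 0, 0.01, -0.05, 0]
    - [0.02, 0, 0, -0.05, 0]
    - [0.02, 0, 0, -0.05, 0]
    - [0.02, 0, 0, -0.05, 0]
    - [0.02, 0, 0, -0.04, 0]

```text
clock: 13.45
tool_pos: [0.4582, 0.1605, 0.2002]
eef_rot: [0.503, 0.497, -0.503, 0.497]
contact_force: [0.6, -0.5, -3.0]
opening: 0.292
```

```bash
python3 -c "
from h import *
st((.448,.214,.1))"
```

```text
t 13.45 tcp [0.4582 0.1605 0.2002] yaw_y -0.67 tilt [ 0.     0.001 -1.   ] F [ 0.55 -0.48 -3.02] M [-0.09  0.05  0.04] open 25.8 q [-0.52  0.58  0.14  2.03 -0.14  0.54 -0.29]
shift tool [ 0.1003 -0.0108 -0.0533]
```

Call:
arm_command:
  plan:
    - [0.02, 0, -0.01, -0.03, 0]
    - [0.02, 0, -0.01, -0.023, 0]
    - [0.02, 0.05, 0, 0, 0]
    - [0.02, 0.05, 0, 0, 0]
    - [0.02, 0.025, 0, 0, 0]
    - [0.02, 0, 0, 0, 0]
    - [0.02, 0, 0, 0, 0]

```text
clock: 14.32
tool_pos: [0.4398, 0.2114, 0.076]
eef_rot: [0.504, 0.496, -0.503, 0.497]
contact_force: [-0.2, -1.1, -3.1]
opening: 0.293
```

```bash
python3 -c "
from h import *
st((.438,.214,.075))
snap('scene','s6');snap('top','t6')
p=cv2.imread('pics/s6.png')[220:360,350:490];q=cv2.imread('pics/t6.png')[165:265,95:195]
f=lambda c:cv2.resize(np.clip(c*1.6,0,255).astype(np.uint8),(400,400),interpolation=cv2.INTER_CUBIC)
cv2.imwrite('pics/v7.png',np.hstack([f(p),f(q)]))
"
```

```text
t 14.32 tcp [0.4398 0.2114 0.076 ] yaw_y -0.8 tilt [ 0.001  0.001 -1.   ] F [-0.18 -1.07 -3.1 ] M [-0.09  0.06  0.03] open 25.8 q [-0.58  0.81  0.06  2.11 -0.21  0.23 -0.35]
shift tool [ 0.001  -0.0018 -0.0025]
```

View pics/v7.png

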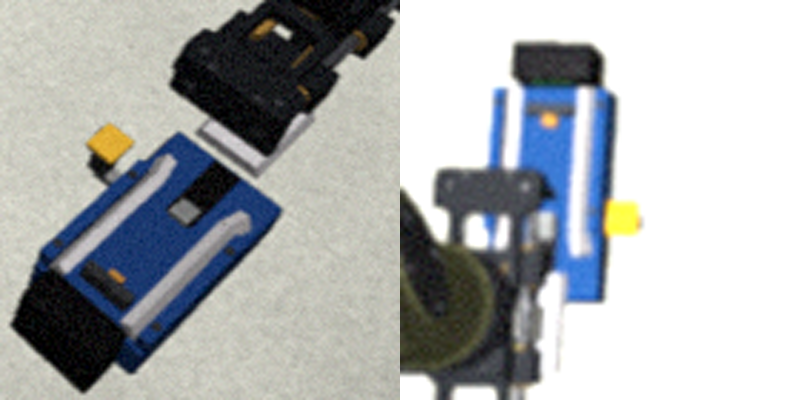

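```bash
python3 -c "
from h import *
p=cv2.imread('pics/s6.png')[255:295,410:470]
cv2.imwrite('pics/v8.png',cv2.resize(np.clip(p*1.7,0,255).astype(np.uint8),(780,520),interpolation=0))
"
```

```text
(no output)
```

View pics/v8.png

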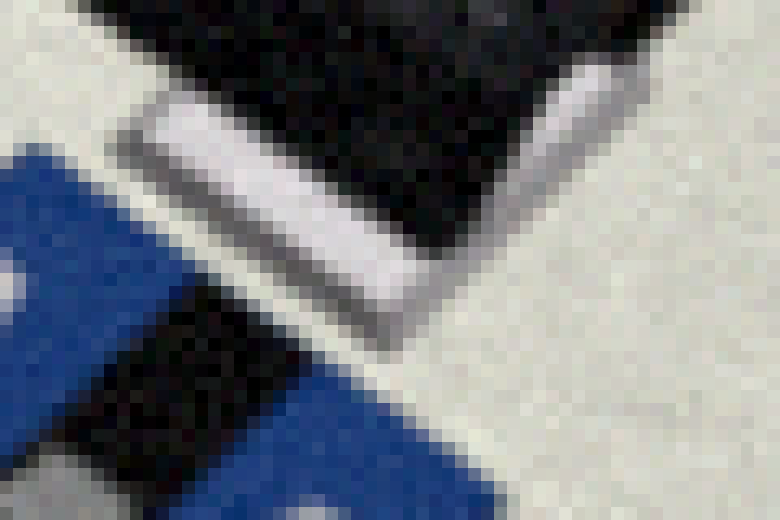

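```bash
python3 -c "
from h import *
f=lambda a,b,z: ray('scene',410+a/13-.5,255+b/13-.5,z).round(4)
zb=.0555
A=f(112,143,zb);B=f(388,350,zb);C=f(146,133,zb+.009);D=f(388,306,zb+.009)
print(A,B,(A+B)/2,np.linalg.norm(A-B));print(C,D,(C+D)/2,np.linalg.norm(C-D))
E=f(200,278,.03);F=f(315,360,.03);G=f(33,150,.03);H=f(507,495,.03)
print('slot',E,F,(E+F)/2);print('rear',G,H,(G+H)/2,np.linalg.norm(G-H))
print('tcp',r.get_state()['tool_pos'])
"
```

```text
[0.4727 0.1881 0.0555] [0.4738 0.2348 0.0555] [0.47325 0.21145 0.0555 ] 0.04671295323569258
[0.4748 0.1923 0.0645] [0.4746 0.2321 0.0645] [0.4747 0.2122 0.0645] 0.03980050250939051
slot [0.4631 0.2055 0.03  ] [0.4628 0.225  0.03  ] [0.46295 0.21525 0.03   ]
rear [0.4622 0.1755 0.03  ] [0.462  0.2563 0.03  ] [0.4621 0.2159 0.03  ] 0.08080024752437333
tcp [0.44004609 0.21158378 0.07647348]
```

Call:
arm_command:
  plan:
    - [0.02, 0, 0.008, -0.004, 0]
    - [0.02, 0, 0.008, 0, 0]
    - [0.02, 0.01, 0, 0, 0]
    - [0.02, 0.01, 0, 0, 0]
    - [0.02, 0.004, 0, 0, 0]
    - [0.02, 0, 0, 0, 0]
    - [0.02, 0, 0, 0, 0]

```text
clock: 15.3
tool_pos: [0.4552, 0.2149, 0.0513]
eef_rot: [0.504, 0.496, -0.503, 0.496]
contact_force: [-0.2, -0.7, -2.6]
opening: 0.296
```

```bash
python3 -c "
from h import *
st((.456,.2155,.0505))"
```

```text
t 15.3 tcp [0.4552 0.2149 0.0513] yaw_y -0.8 tilt [ 0.  0. -1.] F [-0.23 -0.72 -2.58] M [-0.05  0.11  0.01] open 26.1 q [-0.57  0.86  0.06  2.07 -0.2   0.22 -0.34]
shift tool [ 0.0008  0.0008 -0.0007]
```

Call:
arm_command:
  plan:
    - [0.02, 0.001, 0, -0.0005, 0]
    - [0.02, 0, 0.004, 0, 0]
    - [0.02, 0, 0.004, 0, 0]
    - [0.02, 0, 0, 0, 0]

```text
clock: 15.8
tool_pos: [0.4639, 0.2152, 0.0503]
eef_rot: [0.504, 0.496, -0.503, 0.497]
contact_force: [-0.3, -0.0, -3.5]
opening: 0.293
```

```bash
python3 -c "
from h import *
st()
snap('scene','s7')
p=cv2.imread('pics/s7.png')[240:350,350:460]
cv2.imwrite('pics/v9.png',cv2.resize(np.clip(p*1.7,0,255).astype(np.uint8),(550,550),interpolation=cv2.INTER_CUBIC))"
```

```text
t 15.8 tcp [0.4639 0.2152 0.0503] yaw_y -0.83 tilt [ 0.001  0.    -1.   ] F [-0.28 -0.05 -3.47] M [-0.1   0.02  0.01] open 25.8 q [-0.56  0.87  0.06  2.04 -0.2   0.23 -0.34]
```

View pics/v9.png

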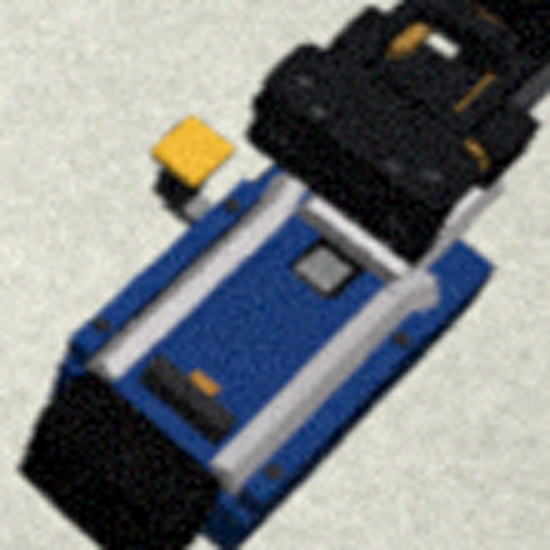

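The plate is centred between the flares, its front edge running from (305,205) to (405,272). I'll feel forward gently.

Call:
arm_command:
  plan:
    - [0.02, 0.0005, 0.004, 0, 0]
    - [0.02, 0, 0.004, 0, 0]
    - [0.02, 0, 0.004, 0, 0]
    - [0.02, 0, 0.004, 0, 0]
    - [0.02, 0, 0, 0, 0]

```text
clock: 16.48
tool_pos: [0.4798, 0.2145, 0.0497]
eef_rot: [0.504, 0.496, -0.504, 0.497]
contact_force: [-0.2, -2.0, -1.5]
opening: 0.291
```

```bash
python3 -c "
from h import *
st()"
```

```text
t 16.48 tcp [0.4798 0.2145 0.0497] yaw_y -0.85 tilt [ 0.001 -0.    -1.   ] F [-0.22 -1.97 -1.48] M [-0.5   0.11 -0.04] open 25.6 q [-0.55  0.88  0.07  2.   -0.19  0.27 -0.33]
```

Call:
arm_command:
  plan:
    - [0.02, 0, 0, 0.0007, 0]
    - [0.02, 0, 0.003, 0, 0]
    - [0.02, 0, 0.004, 0, 0]
    - [0.02, 0, 0.004, 0, 0]
    - [0.02, 0, 0, 0, 0]

```text
clock: 17.1
tool_pos: [0.4914, 0.2142, 0.0498]
eef_rot: [0.504, 0.496, -0.503, 0.497]
contact_force: [0.8, -0.9, -0.6]
opening: 0.294
```

```bash
python3 -c "
from h import *
st()"
```

```text
t 17.1 tcp [0.4914 0.2142 0.0498] yaw_y -0.83 tilt [ 0.002  0.    -1.   ] F [ 0.81 -0.94 -0.63] M [-0.35 -0.04 -0.04] open 25.9 q [-0.54  0.88  0.07  1.97 -0.19  0.29 -0.33]
```

Call:
arm_command:
  plan:
    - [0.02, 0, 0.004, 0.0003, 0]
    - [0.02, 0, 0.004, 0, 0]
    - [0.02, 0, 0.004, 0, 0]
    - [0.02, 0, 0.004, 0, 0]
    - [0.02, 0, 0.004, 0, 0]
    - [0.02, 0, 0, 0, 0]

```text
clock: 17.85
tool_pos: [0.5109, 0.2136, 0.0498]
eef_rot: [0.504, 0.496, -0.503, 0.497]
contact_force: [1.0, -0.3, -1.1]
opening: 0.293
```

```bash
python3 -c "
from h import *
st()"
```

```text
t 17.85 tcp [0.5109 0.2136 0.0498] yaw_y -0.81 tilt [ 0.001  0.    -1.   ] F [ 0.99 -0.35 -1.12] M [-0.08  0.01  0.03] open 25.9 q [-0.52  0.89  0.08  1.92 -0.18  0.33 -0.32]
```

Call:
arm_command:
  plan:
    - [0.02, 0, 0.004, 0, 0]
    - [0.02, 0, 0.004, 0, 0]
    - [0.02, 0, 0.004, 0, 0]
    - [0.02, 0, 0.004, 0, 0]
    - [0.02, 0, 0.004, 0, 0]
    - [0.02, 0, 0.004, 0, 0]
    - [0.02, 0, 0.004, 0, 0]
    - [0.02, 0, 0, 0, 0]

```text
clock: 18.85
tool_pos: [0.5388, 0.2132, 0.0498]
eef_rot: [0.504, 0.496, -0.503, 0.497]
contact_force: [-0.5, -0.5, -0.2]
opening: 0.29
```

```bash
python3 -c "
from h import *
st()"
```

```text
t 18.85 tcp [0.5388 0.2132 0.0498] yaw_y -0.81 tilt [ 0.001  0.    -1.   ] F [-0.54 -0.45 -0.19] M [-0.08  0.07 -0.04] open 25.6 q [-0.5   0.91  0.08  1.84 -0.17  0.4  -0.31]
```

Call:
arm_command:
  plan:
    - [0.02, 0, 0.003, 0, 0]
    - [0.02, 0, 0.003, 0, 0]
    - [0.02, 0, 0.003, 0, 0]
    - [0.02, 0, 0.002, 0, 0]
    - [0.02, 0, 0, 0, 0]

```text
clock: 19.48
tool_pos: [0.5496, 0.213, 0.0497]
eef_rot: [0.504, 0.496, -0.503, 0.497]
contact_force: [1.1, 0.7, -0.8]
opening: 0.296
```

```bash
python3 -c "
from h import *
st()"
```

```text
t 19.48 tcp [0.5496 0.213  0.0497] yaw_y -0.81 tilt [ 0.001  0.    -1.   ] F [ 1.13  0.69 -0.85] M [-0.07  0.12  0.01] open 26.1 q [-0.5   0.92  0.09  1.81 -0.17  0.42 -0.31]
```

Call:
arm_command:
  plan:
    - [0.02, 0, 0.002, 0, 0]
    - [0.02, 0, 0.002, 0, 0]
    - [0.02, 0, 0.001, 0, 0]
    - [0.02, 0, 0, 0, 0]

```text
clock: 19.98
tool_pos: [0.5524, 0.213, 0.0493]
eef_rot: [-0.502, -0.497, 0.504, -0.496]
contact_force: [-4.4, 0.6, 0.1]
opening: 0.293
```

```bash
python3 -c "
from h import *
st()
snap('scene','s8')
p=cv2.imread('pics/s8.png')[240:350,350:460]
cv2.imwrite('pics/v10.png',cv2.resize(np.clip(p*1.7,0,255).astype(np.uint8),(550,550),interpolation=cv2.INTER_CUBIC))"
```

```text
t 19.98 tcp [0.5524 0.213  0.0493] yaw_y -0.77 tilt [-0.004 -0.    -1.   ] F [-4.37  0.56  0.05] M [-0.02  1.28  0.02] open 25.8 q [-0.49  0.92  0.09  1.8  -0.17  0.43 -0.3 ]
```

View pics/v10.png

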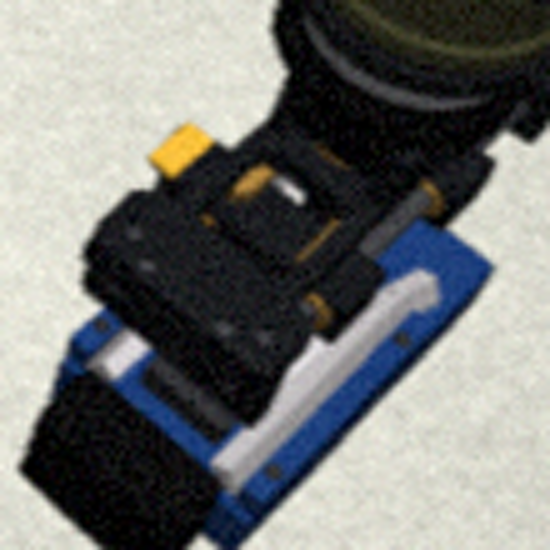

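Call:
arm_command:
  plan:
    - [0.02, 0, 0.002, 0, 0]
    - [0.02, 0, 0.002, 0, 0]
    - [0.02, 0, 0, 0, 0]

```text
clock: 20.4
tool_pos: [0.5568, 0.2129, 0.0492]
eef_rot: [-0.503, -0.497, 0.504, -0.496]
contact_force: [-5.2, 0.3, -0.3]
opening: 0.293
```

```bash
python3 -c "
from h import *
st()"
```

```text
t 20.4 tcp [0.5568 0.2129 0.0492] yaw_y -0.78 tilt [-0.003 -0.    -1.   ] F [-5.2   0.31 -0.35] M [-0.09  1.22 -0.04] open 25.8 q [-0.49  0.93  0.09  1.78 -0.17  0.44 -0.3 ]
```

Call:
arm_command:
  plan:
    - [0.02, 0, 0.001, 0, 0]
    - [0.02, 0, 0.001, 0, 0]
    - [0.02, 0, 0.001, 0, 0]
    - [0.02, 0, 0, 0, 0]

```text
clock: 20.9
tool_pos: [0.5585, 0.2128, 0.0493]
eef_rot: [-0.502, -0.498, 0.505, -0.496]
contact_force: [-8.1, 0.3, 2.1]
opening: 0.294
```

```bash
python3 -c "
from h import *
st()
snap('scene','s9')
f=lambda a:cv2.resize(np.clip(cv2.imread(a)[240:310,350:420]*1.7,0,255).astype(np.uint8),(395,395),interpolation=cv2.INTER_CUBIC)
cv2.imwrite('pics/v11.png',np.hstack([f('pics/s8.png'),f('pics/s9.png')]))"
```

```text
t 20.9 tcp [0.5585 0.2128 0.0493] yaw_y -0.77 tilt [-0.005 -0.001 -1.   ] F [-8.06  0.29  2.14] M [-0.1   1.75  0.05] open 25.9 q [-0.49  0.93  0.09  1.78 -0.16  0.45 -0.3 ]
```

View pics/v11.png

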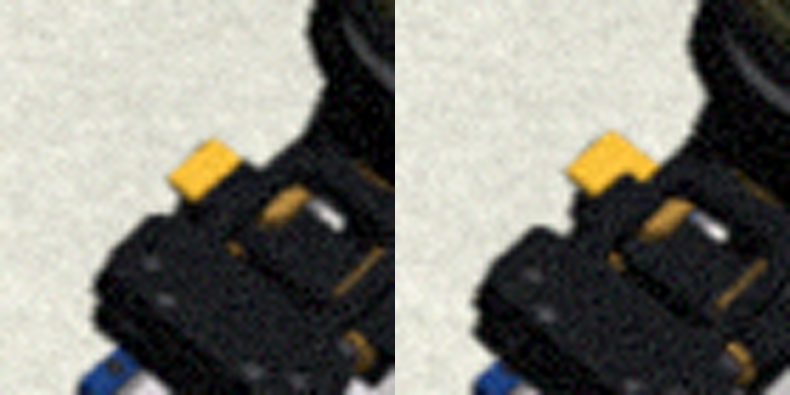

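```bash
python3 -c "
from h import *
for n in('s7','s8','s9'):
  p=np.load(f'pics/{n}.npz')['p'];h=cv2.cvtColor(p,cv2.COLOR_RGB2HSV)
  m=(h[...,0]>17)&(h[...,0]<33)&(h[...,1]>150)&(h[...,2]>70);m[:,:375]=0;m[:258]=0;m[285:]=0;m[:,402:]=0
  a=np.argwhere(m);print(n,a.min(0),a.max(0),len(a),[ (v,a[a[:,0]==v,1].min()) for v in range(260,274) if (a[:,0]==v).any()])
for dz in(.05,.045): print(proj('scene',(.5195,.154,dz)))
"
```

```text
s7 [264 381] [276 395] 120 [(264, np.int64(387)), (265, np.int64(386)), (266, np.int64(384)), (267, np.int64(383)), (268, np.int64(382)), (269, np.int64(381)), (270, np.int64(381)), (271, np.int64(381)), (272, np.int64(382)), (273, np.int64(384))]
s8 [265 380] [278 401] 82 [(265, np.int64(387)), (266, np.int64(385)), (267, np.int64(385)), (268, np.int64(383)), (269, np.int64(382)), (270, np.int64(381)), (271, np.int64(380)), (272, np.int64(381)), (273, np.int64(382))]
s9 [264 381] [280 401] 109 [(264, np.int64(387)), (265, np.int64(386)), (266, np.int64(385)), (267, np.int64(383)), (268, np.int64(382)), (269, np.int64(381)), (270, np.int64(381)), (271, np.int64(381)), (272, np.int64(382)), (273, np.int64(384))]
(np.float64(388.12596925033233), np.float64(269.4831840446955))
(np.float64(387.524819424672), np.float64(270.96243941733695))
```

The pad is back to its fully-up pixels in s9 (same as s7), so the catch has clicked. I'll ease the push off and check that the carrier holds.

Call:
arm_command:
  plan:
    - [0.02, 0, -0.001, 0, 0]
    - [0.02, 0, -0.0015, 0, 0]
    - [0.02, 0, -0.0015, 0, 0]
    - [0.02, 0, 0, 0, 0]

```text
clock: 21.45
tool_pos: [0.5565, 0.2128, 0.0493]
eef_rot: [-0.503, -0.497, 0.504, -0.496]
contact_force: [-4.7, 0.4, -4.5]
opening: 0.294
```

```bash
python3 -c "
from h import *
st()"
```

```text
t 21.45 tcp [0.5565 0.2128 0.0493] yaw_y -0.8 tilt [-0.001 -0.    -1.   ] F [-4.69  0.45 -4.48] M [-0.05  1.19  0.05] open 25.9 q [-0.49  0.93  0.09  1.79 -0.17  0.44 -0.3 ]
```

Call:
arm_command:
  plan:
    - [0.02, 0, -0.001, 0, 0]
    - [0.02, 0, 0, 0, 0]

```text
clock: 21.7
tool_pos: [0.5565, 0.2128, 0.0497]
eef_rot: [0.504, 0.496, -0.503, 0.497]
contact_force: [-3.5, 0.1, -3.7]
opening: 0.291
```

```bash
cat >> h.py <<'E'
def pad(n):
  p,_=snap('scene',n);h=cv2.cvtColor(p,cv2.COLOR_RGB2HSV)
  m=(h[...,0]>17)&(h[...,0]<33)&(h[...,1]>150)&(h[...,2]>70);m[:,:375]=0;m[:258]=0;m[285:]=0;m[:,402:]=0
  a=np.argwhere(m);print(n,a.min(0),[ (v,int(a[a[:,0]==v,1].min())) for v in range(263,274) if (a[:,0]==v).any()])
E
python3 -c "
from h import *
st();pad('s10')"
```

```text
t 21.7 tcp [0.5565 0.2128 0.0497] yaw_y -0.81 tilt [ 0.001  0.    -1.   ] F [-3.48  0.09 -3.72] M [-0.08  0.89 -0.04] open 25.7 q [-0.49  0.92  0.09  1.79 -0.17  0.44 -0.3 ]
s10 [264 381] [(264, 387), (265, 386), (266, 384), (267, 383), (268, 382), (269, 381), (270, 381), (271, 381), (272, 382), (273, 384)]
```

Holding at x=0.5565 with the pad up. Opening and rising.

Call:
arm_command:
  plan:
    - [0.06, 0, 0, 0, 0]
    - [0.06, 0, 0, 0, 0]
    - [0.06, 0, 0, 0, 0]
    - [0.06, 0, 0, 0, 0]
    - [0.06, 0, 0, 0, 0]
    - [0.06, -0.005, 0, 0, 0]
    - [0.06, -0.03, 0, 0, 0]
    - [0.06, -0.05, 0, 0, 0]
    - [0.06, -0.05, 0, 0, 0]
    - [0.06, 0, 0, 0, 0]

```text
clock: 23.0
tool_pos: [0.5589, 0.2137, 0.189]
eef_rot: [0.506, 0.495, -0.501, 0.498]
contact_force: [-0.6, 0.4, -0.1]
opening: 0.679
```

```bash
python3 -c "
from h import *
st();pad('s11')
p=cv2.imread('pics/s11.png')[230:350,340:460]
cv2.imwrite('pics/v12.png',cv2.resize(np.clip(p*1.7,0,255).astype(np.uint8),(600,600),interpolation=cv2.INTER_CUBIC))"
```

```text
t 23.0 tcp [0.5589 0.2137 0.189 ] yaw_y -0.82 tilt [ 0.008  0.003 -1.   ] F [-0.6   0.37 -0.12] M [-0.06  0.05  0.01] open 59.8 q [-0.52  0.71  0.14  1.72 -0.14  0.71 -0.32]
s11 [264 381] [(264, 387), (265, 385), (266, 384), (267, 383), (268, 382), (269, 381), (270, 381), (271, 381), (272, 383), (273, 384)]
```

View pics/v12.png

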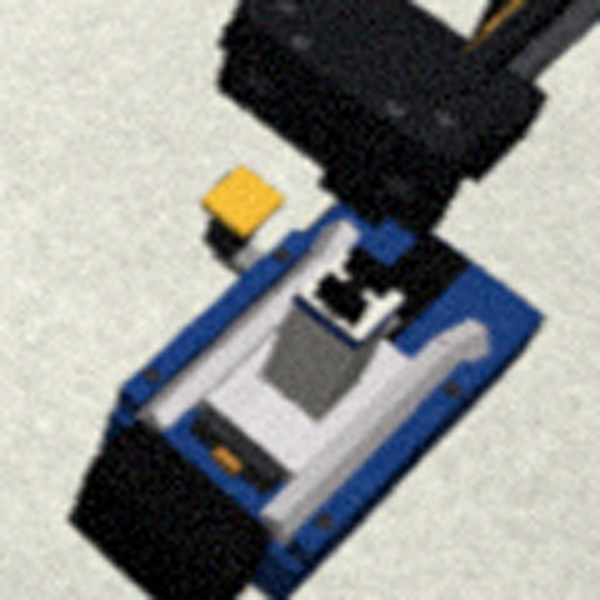

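The carrier sits straight in the dovetail, its plate front at about (245,430) against the pusher, and the pad is up. The fingers are well clear. I'll let the arm settle and take one last check.

Call:
arm_command:
  plan:
    - [0.06, -0.03, 0, 0, 0]
    - [0.06, 0, 0, 0, 0]
    - [0.06, 0, 0, 0, 0]
    - [0.06, 0, 0, 0, 0]

```text
clock: 23.55
tool_pos: [0.5553, 0.2126, 0.2132]
eef_rot: [-0.503, -0.497, 0.504, -0.496]
contact_force: [-0.2, -0.2, 0.1]
opening: 0.685
```

```bash
python3 -c "
from h import *
st();pad('s12');print(r.finish_job())"
```

```text
t 23.55 tcp [0.5553 0.2126 0.2132] yaw_y -0.8 tilt [-0.003 -0.001 -1.   ] F [-0.18 -0.24  0.11] M [-0.09  0.08  0.  ] open 60.4 q [-0.53  0.68  0.15  1.7  -0.13  0.77 -0.33]
s12 [264 381] [(264, 387), (265, 386), (266, 384), (267, 383), (268, 382), (269, 381), (270, 381), (271, 381), (272, 383), (273, 384)]
the job is handed in; nothing more can be done
None
```

The carrier is latched in the blue measuring stand and released, and I handed the job in at about 23.6 s; no verdict was reported.

**What I did:** I pressed the grey dock's yellow pad about 6 mm, measuring 3.5 N, and the carrier sprang about 7 mm outwards. I gripped its block, slid it out and carried it over. I then slid it gently into the stand's dovetail; the highest push I read was about 8 N. When the catch clicked, I eased off, opened the fingers and rose clear.

**Last checks:**
- **Catch:** the stand's pad is back within a pixel of where it sat before the carrier went in, so the catch is up. It had been visibly lower while the carrier was over the wedge.
- **Holding:** the carrier stayed put when I backed the push off.
- **Position:** its middle is at roughly x +9 mm in the stand's frame, good to about 2 mm. In the picture it sits straight and between the jaws. I did not measure its final sideways offset or angle separately.
- **Fingers:** they are well clear, at about z = 0.21 m, with only noise-level force readings.

**What disagreed:** the two cameras differed by up to 6 mm sideways on the stand. I used the scene camera, which agreed with the arm's own position to better than 1 mm. The pad-based stand position was about 9 mm further along x than the block edge, which fits the unit being set forward by that much.

I did not re-measure the loose parts at the end. I saw no contact with any of them.

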